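Weigh a filter canister on the bench balance

TASK

Weigh the respirator filter canister on the bench balance: thread the right ring weights, one by one, over the spindle of the empty pan, each seated fully home on the pan or on the weight below, until the beam is level and at rest with the weights let go. The balance's bearings are delicate, so feel for the spindle, lower the weights gently, never drop them or force the balance, and leave the cap, the bottle and the screwdriver where they are.

Things in the scene. Friction and masses are not known exactly. Their poses are not given: they have to be found in the camera images.
- balance: bench balance, base plate 130 (x) x 300 (y) x 16 mm, fixed; origin: centre of the base's underside, z up. The beam runs along y, pivots 105 mm up and carries a round pan at each end, 150 mm from the pivot; a linkage keeps the pans horizontal. Canister on the +y pan, weights go on the -y pan. Pointer and white scale plate in the middle, 219 mm tall. Bearings stand at most 15 N of push or load
- beam (a joint): beam tilt, rad: 0 level (pointer at the middle mark), negative: canister too heavy, its pan low and the weight pan high; positive: weights too heavy. Sprung to level, 2.2 N m per rad: 10 g of difference tilts it 0.0067 rad; it settles within a second; pressing a pan takes about 1 N per 10 mm. Stops at -0.32 and 0.32. Within 0.03 counts as level
- canister: respirator filter canister, black, 106 mm across, 80 mm tall, screwed onto the +y pan (leave it there); origin: centre of its underside. Its mass is unknown, 265 to 390 g, and always calls for two of the three weights
- pan_top (a point): centre of the upper face of the weight pan, a steel disc 94 mm across and 5 mm thick; 130 mm above the bench when level, else higher by 150 mm x sin(-tilt); x, y, z axes as the balance's. It yields when pressed
- spindle_level (a point): 75 mm above pan_top, level with the top of the spindle: an upright steel pin, 9.5 mm across, 75 mm tall, flat top with a 1 mm chamfer, on which the weights go. It is off-centre: its axis stands 10 mm from this point, but on which side differs from day to day (any direction, as the pan was last turned) and is not measured. Careful use does not turn it
- weight_small: the smallest of three plain steel ring weights, 100 g: a disc 44 mm across and 4.5 mm thick, with a collar 26 mm across and 16 mm tall on top of it (total height 20.5 mm), bored right through with a 13 mm hole. Origin: centre of the underside; z is its axis, up
- weight_medium: the middle of three plain steel ring weights, 160 g: a disc 56 mm across and 6 mm thick, with a collar 26 mm across and 16 mm tall on top of it (total height 22 mm), bored right through with a 13 mm hole. Origin: centre of the underside; z is its axis, up
- weight_large: the largest of three plain steel ring weights, 220 g: a disc 64 mm across and 7 mm thick, with a collar 26 mm across and 16 mm tall on top of it (total height 23 mm), bored right through with a 13 mm hole. Origin: centre of the underside; z is its axis, up
- spare_cap: bystander: low black round cap, 76 mm across, 34 mm tall; origin: centre of the underside
- bottle: bystander: small white bottle, 54 mm across, 110 mm tall; origin: centre of the underside
- screwdriver: bystander: black screwdriver, about 200 mm long, lying on the bench along its x; origin: under its middle
Not all that is in view belongs to the job. Leave any green look-alike of the weight_medium alone.

How it is judged:
On the way, in this order (a step that is already met when the one before it is completed fails the run):
1. a first weight is threaded on the spindle, flat on the pan and let go (((horizontal distance between weight_small and pan_top below 0.014 m and z of weight_small in the frame of pan_top below 0.004 m and contact force between weight_small and the fingers below 0.05 N) or (horizontal distance between weight_medium and pan_top below 0.014 m and z of weight_medium in the frame of pan_top below 0.004 m and contact force between weight_medium and the fingers below 0.05 N) or (horizontal distance between weight_large and pan_top below 0.014 m and z of weight_large in the frame of pan_top below 0.004 m and contact force between weight_large and the fingers below 0.05 N))), for 0.2 s.
2. a second weight is threaded on top of it and the beam is level (((horizontal distance between each of weight_small, weight_medium and pan_top below 0.014 m and z of each of weight_small, weight_medium in the frame of pan_top below 0.027 m and ((horizontal distance between weight_small and pan_top below 0.014 m and z of weight_small in the frame of pan_top below 0.004 m) or (horizontal distance between weight_medium and pan_top below 0.014 m and z of weight_medium in the frame of pan_top below 0.004 m))) or (horizontal distance between each of weight_small, weight_large and pan_top below 0.014 m and z of each of weight_small, weight_large in the frame of pan_top below 0.027 m and ((horizontal distance between weight_small and pan_top below 0.014 m and z of weight_small in the frame of pan_top below 0.004 m) or (horizontal distance between weight_large and pan_top below 0.014 m and z of weight_large in the frame of pan_top below 0.004 m))) or (horizontal distance between each of weight_medium, weight_large and pan_top below 0.014 m and z of each of weight_medium, weight_large in the frame of pan_top below 0.027 m and ((horizontal distance between weight_medium and pan_top below 0.014 m and z of weight_medium in the frame of pan_top below 0.004 m) or (horizontal distance between weight_large and pan_top below 0.014 m and z of weight_large in the frame of pan_top below 0.004 m)))) and value of joint beam between -0.03 and 0.03 rad), for 0.2 s.
At the end, for the whole second after the job is handed in: two weights are on the spindle, one flat on the weight pan (within 4 mm of its face) and the other on it (both within 14 mm of the pan's centre), the beam is level within 0.03 rad, and beam and weights are at rest (all of step 2 and velocity of joint beam between -0.02 and 0.02 rad/s and linear speed of each of weight_small, weight_medium, weight_large below 0.02 m/s); the robot touches nothing.
It fails at once if the balance is loaded or struck with more than 15 N (contact force between balance and anything else above 15 N).
It fails at once if a weight is dropped onto the balance (falls onto the pan faster than 0.45 m/s, out of the fingers) ((horizontal distance between weight_small and pan_top below 0.04 m and contact force between weight_small and the fingers below 0.05 N and linear speed of weight_small above 0.45 m/s) or (horizontal distance between weight_medium and pan_top below 0.04 m and contact force between weight_medium and the fingers below 0.05 N and linear speed of weight_medium above 0.45 m/s) or (horizontal distance between weight_large and pan_top below 0.04 m and contact force between weight_large and the fingers below 0.05 N and linear speed of weight_large above 0.45 m/s)).
It fails at once if a bystander is disturbed (moved more than 20 mm) (distance of any of spare_cap, bottle, screwdriver from where it was at the start of the episode above 0.02 m).
It also fails if it takes over 72 s, if anything falls off the work surface, if the arm or the gripper's body presses on something with over 40 N, if the wrist force passes 120 N, or if a joint passes its speed limit or range.

ROBOT

A 6-joint arm with a two-finger parallel gripper is mounted at the origin on the work surface. World frame = base frame: x ahead of the robot, y to its left, z up, the work surface at z = 0. Lengths are in m, angles in rad, forces in N, time in s.
With the tool pointing down it reaches from about 0.325 to 0.775 m from the base axis. Payload 9.3 kg.
Tool frame: the origin (TCP) lies between the finger pads; the fingertips stand 14 mm ahead of it and the grasp point (between the pads) lies 5 mm behind it; z points along the fingers, y is the line along which they close (so a half turn about z gives the same grasp; the last joint's range is limited). The gripper opens to 85 mm and grips with 20 to 120 N. Pads are 22 mm wide; open, the fingers measure 114 mm over their backs; the gripper's body (76 mm by 85 mm) begins 54 mm behind the grasp point. The pads swing forward as they close: fully open they stand 13 mm farther back than shut.
Start: joints at [-1.489, 0.259, 0.021, 1.334, 0, 1.418], TCP at [0.128, -0.535, 0.245] pointing down, gripper open.
Joint ranges: [-3.04, 3.04], [-0.91, 1.82], [-1.04, 1.36], [-1.92, 1.95], [-1.52, 1.45], [-3.14, 3.14]. Speed limits (rad/s): [2.22, 2.22, 2.79, 3.14, 3.14, 3.14].

INTERFACE

Orientations are given as a unit quaternion [x, y, z, w].
In Python, from bench import arm gives the robot as it stands.
- The arm moves only by the tool send_rows, never from a script. Its argument "motion" is a list of rows, each a list of 3 entries, a list of its own where there are three numbers: the closure, from 0 (fully open) to 1 (shut), then the shift along the tool's x, y, z in cm, then the turn, a rotation vector about the tool's x, y, z in rad. A call has 1 to 12 rows; each row is the pose to reach, as a shift and turn from the pose commanded when the call began, along the tool's axes at that moment; what a row does not reach only later rows make up. A row lasts 1/10 s, in which the tool goes at most 50 mm and 8.59 degrees, less where a joint would pass 70% of its speed; a pose out of reach is approached as far as the arm can. A call with a gripper value outside its range is refused whole. The fingers move at their own pace and stop on an object; the grip force is fixed at half the most. Time passes only in rows, so rows that repeat a pose let the fingers close. It gives the time, the measured TCP pose, the force, the opening and the grip force at its end, in the units of the state.
- arm.observe(): the state, without advancing time (a new reading comes with each control period).
- arm.get_image(name): name is "side" or "top" or "wrist"; returns the picture (480x640x3 uint8, red, green, blue); there is no depth.
- arm.camera_info(name): a dict with "K" (3x3 intrinsics, pixels), "origin" and "attitude" of the camera in the world; the wrist camera has in their place "tool_from_camera" (4x4, takes a point from camera to tool coordinates, whose origin is the TCP and whose axes are the flange's). Camera axes: x right, y up, looking along -z (the intrinsics and any distortion apply to the point x, -y, -z); pixel columns grow to the right and rows downward; lengths in m; the calibration is good to about 2 mm. A picture is of the moment at which its call begins: read the wrist's pose just before it. camera_info takes no time and is no camera call.
- arm.hand_in(): hands the job in; it is judged then, once.
Trained networks look in the newest picture that a camera, given by its name, has taken for a name from the list of things; names that differ only in an ending like _2 or _b are one class to them, and where a whole thing is asked for, a point or a joint stands for the part that bears it (a point fixed in the world has none). Each returns a list of dicts, best first, with "p" (0 to 1); they miss things now and then, are a little off and sometimes report something else, mostly with a low value. They report only what shows in the picture. A call takes as long as a camera call. They do not tell look-alikes from the thing itself.
- arm.spot_in(camera, name): "point" ([x, y, z] in m, in world coordinates, good to about 4 mm: the middle of the surface that is visible of it).
- arm.mark_of(camera, name): "point" ([x, y, z] in m, in world coordinates, good to about 4 mm: a listed point, or the origin of a listed thing).
The state is a dict: "time": time; "joint_pos": joint angles; "qvel": joint speeds; "tau": joint torques, N m; "tcp_pos": TCP position; "orientation": TCP orientation; "ft_force": force on the tool from outside, world axes, zero at the start; "wrist_torque": the same for the moment, N m; "grip_width": opening from 0.0 (shut) to 1.0 (fully open); "finger_force": force on a finger pad.
Only numpy, scipy, OpenCV 4.12 (cv2) and the standard library are available. Lean on these libraries where they do the work, as an engineer would, in place of code of your own. Each camera call takes 0.05 s, during which the arm holds its last target. There are 200 camera calls.

## Working session

There is one attempt and no reset: what is moved stays moved. The work goes in short steps, Python scripts to look and compute and a tool call to move; the robot and the scene stay as the last step left them, time stands still between calls to the robot, and variables do not carry over. Pictures are saved under pics/ and viewed, at most 10 in all, crops included, and the job is handed in when it is done.

Besides the shell and the picture viewer there is one more tool, called by a JSON object that holds its "op" and its "data", one argument or row to a line. send_rows: Moves the arm, as the interface text tells. Its arguments: {"type":"object","properties":{"motion":{"type":"array","items":{"type":"array"}}},"required":["motion"]}

```bash
mkdir -p pics; ls; python3 - <<'E'
from bench import arm
import cv2,numpy as np
s=arm.observe();print({k:np.round(v,3).tolist() for k,v in s.items()})
for c in("side","top"):
    im=arm.get_image(c);cv2.imwrite(f"pics/{c}0.png",im[:,:,::-1])
    i=arm.camera_info(c);print(c,{k:np.round(v,3).tolist() if not isinstance(v,str) else v for k,v in i.items()})
    for n in("balance","pan_top","spindle_level","weight_small","weight_medium","weight_large","spare_cap","bottle","screwdriver","canister"):
        print(n,[(round(d["p"],2),np.round(d["point"],3).tolist()) for d in arm.mark_of(c,n)[:3]])
E
```

```text
pics
{'time': 0.0, 'joint_pos': [-1.489, 0.259, 0.021, 1.334, -0.0, 1.418], 'qvel': [0.002, 0.0, -0.001, -0.001, -0.0, 0.0], 'tau': [0.002, -55.565, 34.453, 0.014, -0.0, -0.0], 'tcp_pos': [0.128, -0.535, 0.245], 'orientation': [0.993, 0.117, 0.0, -0.001], 'ft_force': [0.634, -0.261, -0.102], 'wrist_torque': [0.006, -0.028, -0.023], 'finger_force': 0.0, 'grip_width': 0.998}
side {'K': [[520.558, 0.0, 316.568], [0.0, 520.558, 236.927], [0.0, 0.0, 1.0]], 'origin': [0.461, -0.83, 0.759], 'attitude': [0.461, -0.027, -0.03, 0.886]}
balance [(0.76, [0.546, 0.21, -0.002])]
pan_top [(0.72, [0.582, 0.065, 0.163])]
spindle_level [(0.87, [0.585, 0.067, 0.239])]
weight_small [(0.53, [0.544, 0.211, -0.002])]
weight_medium [(0.81, [0.446, -0.194, 0.0]), (0.8, [0.345, -0.18, 0.0])]
weight_large [(0.9, [0.597, -0.232, 0.0])]
spare_cap []
bottle [(0.7, [0.379, 0.353, -0.001])]
screwdriver [(0.86, [0.418, 0.024, -0.005])]
canister [(0.59, [0.509, 0.348, 0.099])]
top {'K': [[469.84, 0.0, 321.302], [0.0, 469.84, 236.002], [0.0, 0.0, 1.0]], 'origin': [0.459, 0.031, 1.006], 'attitude': [0.034, -0.04, -0.701, 0.712]}
balance [(0.65, [0.544, 0.211, 0.004])]
pan_top [(0.75, [0.582, 0.073, 0.164])]
spindle_level [(0.76, [0.587, 0.073, 0.24])]
weight_small [(0.55, [0.436, -0.317, 0.001]), (0.55, [0.725, -0.103, 0.004])]
weight_medium [(0.88, [0.35, -0.181, -0.001]), (0.83, [0.448, -0.19, 0.001]), (0.66, [0.452, -0.09, -0.002])]
weight_large [(0.9, [0.601, -0.234, 0.003])]
spare_cap [(0.7, [0.722, -0.105, 0.0])]
bottle [(0.7, [0.377, 0.357, -0.001])]
screwdriver [(0.86, [0.418, 0.022, -0.003])]
canister [(0.85, [0.505, 0.352, 0.101]), (0.66, [0.447, -0.193, 0.002])]
```

View pics/side0.png

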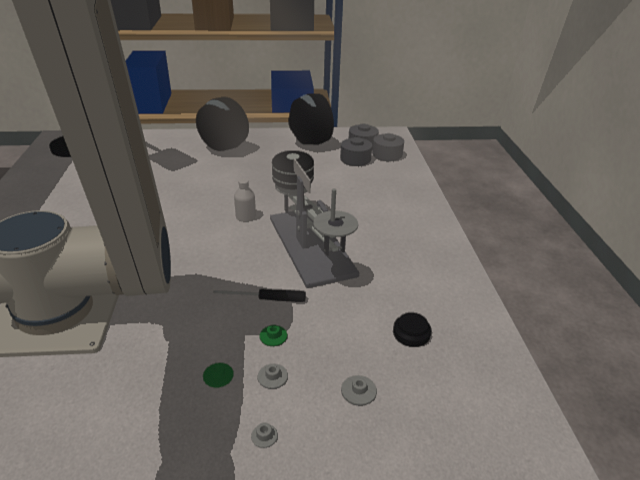

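View pics/top0.png

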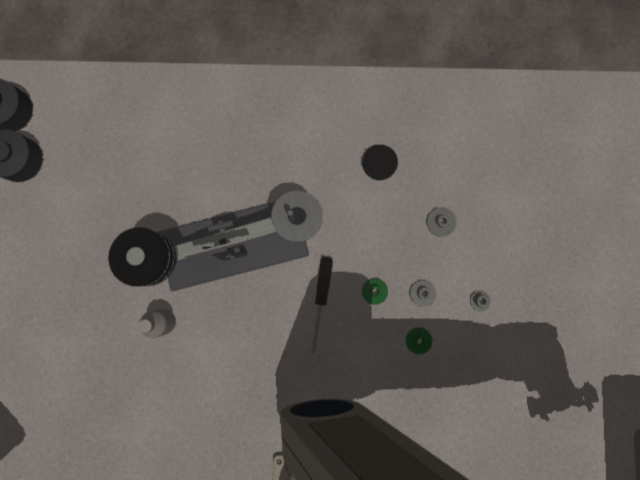

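Candidates in the side view are three grey rings: small (264,434), medium (272,375) and large (359,389). The green ring look-alike is at (274,334) and the flat green disc at (218,375). The black cap is at (412,328). The grey drums at the back (about 360,145) are not on the job. In the top view the large weight is at (441,221), the small at (480,299), and the spindle is on the pan near (296,213). I'll check this in one close crop.

```bash
cat > h.py <<'E'
from bench import arm
import numpy as np, cv2
from scipy.spatial.transform import Rotation as R
def cam(c,s=None):
    i=arm.camera_info(c);K=np.array(i["K"])
    if c=="wrist":
        s=s or arm.observe();T=np.array(i["tool_from_camera"])
        Rt=R.from_quat(s["orientation"]).as_matrix()
        return K,Rt@T[:3,3]+s["tcp_pos"],Rt@T[:3,:3]
    return K,np.array(i["origin"]),R.from_quat(i["attitude"]).as_matrix()
def ray(C,uv):
    K,o,A=C;d=np.linalg.inv(K)@[uv[0],uv[1],1];d=A@(d*[1,-1,-1]);return o,d/np.linalg.norm(d)
def atz(C,uv,z):
    o,d=ray(C,uv);return o+d*(z-o[2])/d[2]
def proj(C,p):
    K,o,A=C;q=A.T@(np.array(p)-o)*[1,-1,-1];q=K@q;return q[:2]/q[2]
def tri(C1,a,C2,b):
    o1,d1=ray(C1,a);o2,d2=ray(C2,b)
    t=np.linalg.lstsq(np.c_[d1,-d2],o2-o1,rcond=None)[0]
    p,q=o1+d1*t[0],o2+d2*t[1];return (p+q)/2,np.linalg.norm(p-q)
def go(target,yaw=None):
    """shift (cm, tool axes) and turn about tool z to reach target TCP; yaw=world angle of tool x"""
    s=arm.observe();M=R.from_quat(s["orientation"]);d=M.inv().apply(np.array(target)-s["tcp_pos"])*100
    x=M.apply([1,0,0]);y0=np.arctan2(x[1],x[0]);print("yaw",round(y0,3),"shift cm",d.round(2))
    if yaw is not None:
        W=R.from_euler('z',yaw)*R.from_rotvec([np.pi,0,0]);print("turn",(M.inv()*W).as_rotvec().round(3))
def st():
    s=arm.observe();print({k:np.round(s[k],4).tolist() for k in("time","tcp_pos","orientation","ft_force","grip_width","finger_force")});return s
E
python3 - <<'E'
from h import *
a=cv2.imread("pics/side0.png");b=cv2.imread("pics/top0.png")
def cr(im,u,v,f):
    w,h=int(400/f),int(300/f);return cv2.resize(im[v:v+h,u:u+w],(400,300),interpolation=cv2.INTER_CUBIC)
m=np.vstack([np.hstack([cr(a,296,180,5),cr(b,260,180,5)]),np.hstack([cr(a,240,340,2.5),cr(a,270,150,4)])])
cv2.imwrite("pics/m1.png",m)
E
```

```text
(no output)
```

View pics/m1.png

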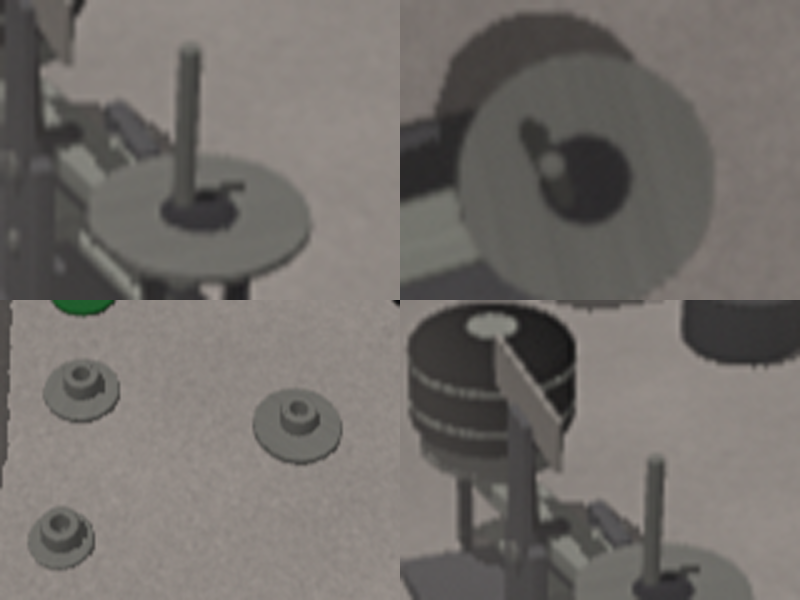

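Close crop: the grey rings are distinct. The large weight is the right-hand one, with collar hole at side (360,383.6). The small is at (264.4,429.2) and the medium at (272.8,370.8). The spindle top is at side (333.8,189.6) and top (290.4,212.6), and the pan centre at top is about (297.4,215.4).

```bash
python3 - <<'E'
from h import *
S,T=cam("side"),cam("top")
print("spindle top",tri(S,(333.8,189.6),T,(290.4,212.6)))
print("pan",tri(S,(296+200/5,180+216/5),T,(297.4,215.4)))
for z in(.158,.163,.168):print(z,atz(T,(297.4,215.4),z),atz(S,(336,223.2),z))
print("L",atz(S,(360,383.6),.023),"S",atz(S,(264.4,429.2),.0205),"M",atz(S,(272.8,370.8),.022))
c=atz(S,(360,383.6),.023)
go([c[0],c[1],.16],None)
d=np.array([-.077,.28]);print(np.arctan2(d[1],d[0]))
E
```

```text
spindle top (array([0.57744707, 0.07674667, 0.2376862 ]), np.float64(8.612736928583172e-05))
pan (array([0.58421585, 0.06844198, 0.16193054]), np.float64(0.0001027324919429158))
0.158 [0.58485173 0.06861363 0.158     ] [0.58497765 0.0743493  0.158     ]
0.163 [0.58410885 0.0683931  0.163     ] [0.58394201 0.06682297 0.163     ]
0.168 [0.58336596 0.06817258 0.168     ] [0.58290637 0.05929664 0.168     ]
L [ 0.59941516 -0.23514245  0.023     ] S [ 0.43178297 -0.31466653  0.0205    ] M [ 0.44650157 -0.19616792  0.022     ]
yaw 0.235 shift cm [ 52.82 -18.19   8.53]
1.8391625377008034
```

{"op": "send_rows", "data": {
  "motion": [
    [0,[52.8,-18.2,8.5],[0,0,0]],
    [0,[52.8,-18.2,8.5],[0,0,0]],
    [0,[52.8,-18.2,8.5],[0,0,0]],
    [0,[52.8,-18.2,8.5],[0,0,0]],
    [0,[52.8,-18.2,8.5],[0,0,0]],
    [0,[52.8,-18.2,8.5],[0,0,0]],
    [0,[52.8,-18.2,8.5],[0,0,0]],
    [0,[52.8,-18.2,8.5],[0,0,0]],
    [0,[52.8,-18.2,8.5],[0,0,0]],
    [0,[52.8,-18.2,8.5],[0,0,0]],
    [0,[52.8,-18.2,8.5],[0,0,0]],
    [0,[52.8,-18.2,8.5],[0,0,0]]
  ]
}}

```text
time: 2.3
tcp_pos: [0.602, -0.232, 0.1589]
orientation: [0.993, 0.119, -0.0, -0.001]
ft_force: [-0.6, -0.1, 0.0]
grip_width: 1.003
finger_force: 0.0
```

```bash
python3 - <<'E'
from h import *
s=st();im=arm.get_image("wrist");cv2.imwrite("pics/w1.png",im[:,:,::-1])
C=cam("wrist",s);print(C[0].round(1).tolist(),np.array(arm.camera_info("wrist")["tool_from_camera"]).round(3).tolist())
print("pred hole px",proj(C,[.5994,-.2351,.023]),"tcp axis px at .023",proj(C,[*s["tcp_pos"][:2],.023]))
E
```

```text
{'time': 2.3, 'tcp_pos': [0.602, -0.232, 0.1589], 'orientation': [0.9929, 0.1189, -0.0001, -0.0006], 'ft_force': [-0.634, -0.0536, 0.005], 'grip_width': 1.0033, 'finger_force': 0.0}
[[355.9, 0.0, 317.7], [0.0, 355.9, 240.5], [0.0, 0.0, 1.0]] [[0.001, 0.965, 0.263, 0.066], [1.0, -0.001, 0.001, -0.0], [0.001, 0.263, -0.965, -0.128], [0.0, 0.0, 0.0, 1.0]]
pred hole px [321.69757614 237.53163069] tcp axis px at .023 [318.54649408 233.35744102]
```

View pics/w1.png

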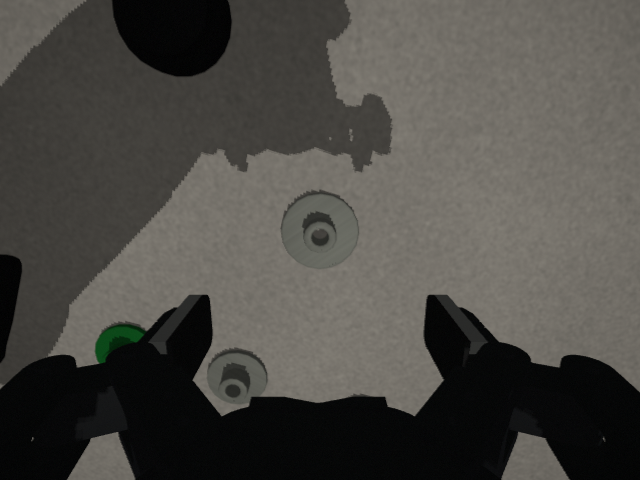

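The wrist view shows the large weight with its hole at (319.5,237), 3 mm behind the tool axis. The green ring and the medium weight are below it and out of the way.

{"op": "send_rows", "data": {
  "motion": [
    [0,[-0.3,0.15,4],[0,0,0]],
    [0.2,[-0.3,0.15,8],[0,0,0]],
    [0.3,[-0.3,0.15,11],[0,0,0]],
    [0.3,[-0.3,0.15,13],[0,0,0]],
    [0.3,[-0.3,0.15,13.7],[0,0,0]],
    [0.3,[-0.3,0.15,13.7],[0,0,0]],
    [1,[-0.3,0.15,13.7],[0,0,0]],
    [1,[-0.3,0.15,13.7],[0,0,0]],
    [1,[-0.3,0.15,13.7],[0,0,0]],
    [1,[-0.3,0.15,13.7],[0,0,0]],
    [1,[-0.3,0.15,13.7],[0,0,0]]
  ]
}}

```text
time: 3.45
tcp_pos: [0.5971, -0.2375, 0.0251]
orientation: [0.993, 0.117, 0.001, 0.001]
ft_force: [-1.1, 0.6, 7.5]
grip_width: 0.27
finger_force: 58.5
```

{"op": "send_rows", "data": {
  "motion": [
    [1,[0,0,-1],[0,0,0]],
    [1,[0,0,-4],[0,0,0]],
    [1,[0,0,-8],[0,0,0]],
    [1,[0,0,-12],[0,0,0]],
    [1,[0,0,-17],[0,0,0]],
    [1,[0,0,-22],[0,0,0]],
    [1,[0,0,-26],[0,0,0]],
    [1,[1,-6,-27],[0,0,0]],
    [1,[2,-11,-27],[0,0,0]],
    [1,[3,-15,-27],[0,0,0]],
    [1,[3,-15,-27],[0,0,0]],
    [1,[3,-15,-27],[0,0,0]]
  ]
}}

```text
time: 4.65
tcp_pos: [0.5906, -0.0828, 0.2944]
orientation: [0.993, 0.119, 0.001, 0.0]
ft_force: [-0.2, -1.0, -2.7]
grip_width: 0.27
finger_force: 59.6
```

```bash
python3 - <<'E'
from h import *
s=st();im=arm.get_image("wrist");cv2.imwrite("pics/w2.png",im[:,:,::-1])
C=cam("wrist",s);print("pred spindle tip px",proj(C,[.5774,.0767,.2377]))
t=np.array(s["tcp_pos"]);print("tcp axis, at weight top(-3mm)",proj(C,t-[0,0,.003]))
go([.5774,.0767,.285])
E
```

```text
{'time': 4.65, 'tcp_pos': [0.5906, -0.0828, 0.2944], 'orientation': [0.9929, 0.1186, 0.0005, 0.0003], 'ft_force': [-0.1503, -0.9605, -2.7275], 'grip_width': 0.2702, 'finger_force': 59.5756}
pred spindle tip px [ 20.29447927 224.37707973]
tcp axis, at weight top(-3mm) [318.52984808 313.77597915]
yaw 0.236 shift cm [  2.46 -15.94   0.89]
```

View pics/w2.png

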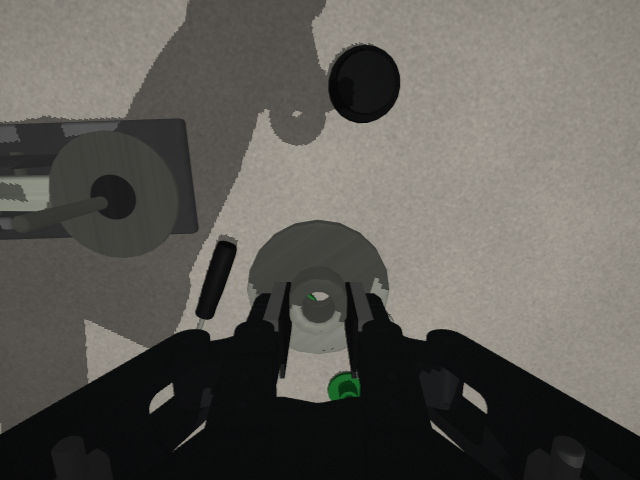

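The large weight is held. Its disc spans about x 248–388 and y 220–353, with the collar hole near (319,308). The spindle tip is at about (20,225), as predicted.

```bash
python3 - <<'E'
from h import *
i=arm.camera_info("wrist");T=np.array(i["tool_from_camera"]);C=(np.array(i["K"]),T[:3,3],T[:3,:3])
a=np.linspace(0,6.283,200)
for d in(-.002,0,.002,.004,.006):
    P=np.array([proj(C,[d+.032*np.cos(x),.032*np.sin(x),.018]) for x in a])
    Q=np.array([proj(C,[d+.0065*np.cos(x),.0065*np.sin(x),.002]) for x in a])
    print(d,P.min(0).round(),P.max(0).round(),"hole",Q.min(0).round(),Q.max(0).round())
# second spindle estimate at current view
im=cv2.imread("pics/w2.png")
p=im[195:260,0:130];cv2.imwrite("pics/c2.png",np.hstack([cv2.resize(p,(400,200),interpolation=2),cv2.resize(im[215:365,240:400],(400,375),interpolation=2)[:200],]))
cv2.imwrite("pics/c2.png",np.vstack([cv2.resize(p,(520,260),interpolation=2),cv2.resize(im[215:365,240:370],(520,600),interpolation=2)[:340]]))
print(np.round(proj(cam("wrist"),[.5774,.0767,.2377]),1))
E
```

```text
-0.002 [246. 232.] [391. 365.] hole [302. 305.] [335. 334.]
0 [246. 228.] [391. 361.] hole [302. 300.] [335. 330.]
0.002 [246. 223.] [391. 358.] hole [302. 295.] [335. 325.]
0.004 [246. 219.] [391. 354.] hole [302. 291.] [335. 321.]
0.006 [246. 214.] [392. 350.] hole [302. 286.] [335. 316.]
[ 17.2 224.7]
```

View pics/c2.png

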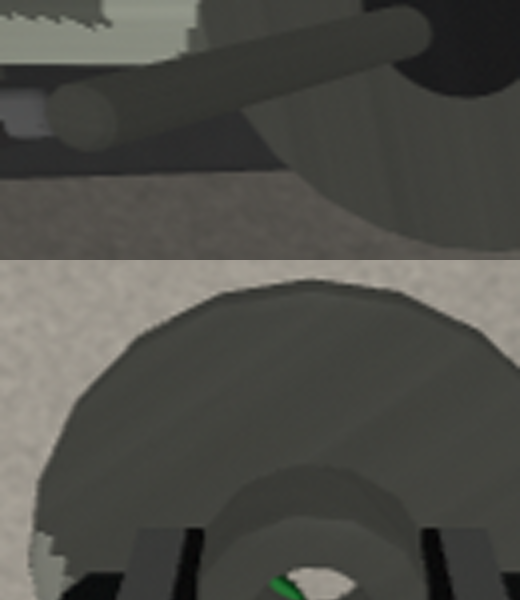

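{"op": "send_rows", "data": {
  "motion": [
    [1,[0.5,-4,0],[0,0,0]],
    [1,[1,-8,0],[0,0,0]],
    [1,[1.5,-12,0],[0,0,0]],
    [1,[2.08,-15,0.5],[0,0,0]],
    [1,[2.08,-15.94,1.5],[0,0,0]],
    [1,[2.08,-15.94,1.8],[0,0,0]],
    [1,[2.08,-15.94,1.8],[0,0,0]],
    [1,[2.08,-15.94,1.8],[0,0,0]],
    [1,[2.08,-15.94,1.8],[0,0,0]]
  ]
}}

```text
time: 5.6
tcp_pos: [0.5744, 0.0742, 0.2755]
orientation: [0.993, 0.116, 0.0, 0.0]
ft_force: [0.6, -1.1, -2.1]
grip_width: 0.268
finger_force: 59.7
```

```bash
python3 - <<'E'
from h import *
s=st();t=np.array(s["tcp_pos"])
a=arm.get_image("side")[:,:,::-1];w=arm.get_image("wrist")[:,:,::-1]
S=cam("side");p=t+[.0036,.0009,-.0251];print("weight underside px",proj(S,p),"tip px",proj(S,[.5774,.0767,.2377]))
c=lambda im,u,v,f:cv2.resize(im[v:v+int(400/f),u:u+int(400/f)],(400,400),interpolation=cv2.INTER_CUBIC)
cv2.imwrite("pics/s3.png",np.hstack([c(a,290,150,5),c(w,270,250,4)]))
E
```

```text
{'time': 5.6, 'tcp_pos': [0.5744, 0.0742, 0.2755], 'orientation': [0.9932, 0.1162, 0.0002, 0.0001], 'ft_force': [0.6373, -1.1188, -2.0952], 'grip_width': 0.2684, 'finger_force': 59.6851}
weight underside px [334.42445737 184.45645539] tip px [333.80069718 189.60325942]
```

View pics/s3.png

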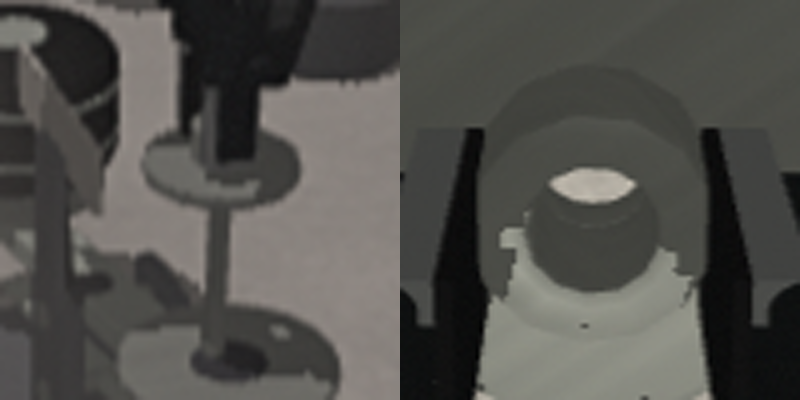

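The side crop shows the disc centred over the spindle within about 1 mm (334.2 against 333.6 px). The wrist crop shows the collar hole at rows 291–323, which is a +4 mm tool-x offset, as assumed. Now I'll feel downwards.

{"op": "send_rows", "data": {
  "motion": [
    [1,[0,0,0.4],[0,0,0]],
    [1,[0,0,0.8],[0,0,0]],
    [1,[0,0,1.0],[0,0,0]],
    [1,[0,0,1.2],[0,0,0]],
    [1,[0,0,1.4],[0,0,0]],
    [1,[0,0,1.6],[0,0,0]],
    [1,[0,0,1.8],[0,0,0]],
    [1,[0,0,2.0],[0,0,0]],
    [1,[0,0,2.0],[0,0,0]],
    [1,[0,0,2.0],[0,0,0]],
    [1,[0,0,2.0],[0,0,0]]
  ]
}}

```text
time: 6.8
tcp_pos: [0.574, 0.0755, 0.2554]
orientation: [0.993, 0.117, 0.0, 0.0]
ft_force: [-0.8, -0.0, -1.7]
grip_width: 0.269
finger_force: 59.7
```

```bash
cat > look.py <<'E'
from h import *
import sys
s=st();a=arm.get_image("side")[:,:,::-1];w=arm.get_image("wrist")[:,:,::-1]
c=lambda im,u,v,f:cv2.resize(im[v:v+int(400/f),u:u+int(400/f)],(400,400),interpolation=cv2.INTER_CUBIC)
cv2.imwrite(f"pics/{sys.argv[1]}.png",np.hstack([c(a,290,150,5),c(w,270,250,4)]))
print("pan",[np.round(d["point"],3).tolist() for d in arm.mark_of("side","pan_top")[:1]],"canister",[np.round(d["point"],3).tolist() for d in arm.mark_of("side","canister")[:1]])
E
python3 look.py s4
```

```text
{'time': 6.8, 'tcp_pos': [0.574, 0.0755, 0.2554], 'orientation': [0.9931, 0.1171, 0.0001, 0.0], 'ft_force': [-0.8039, -0.0234, -1.7003], 'grip_width': 0.2689, 'finger_force': 59.7004}
pan [[0.582, 0.068, 0.161]] canister [[0.509, 0.352, 0.101]]
```

View pics/s4.png

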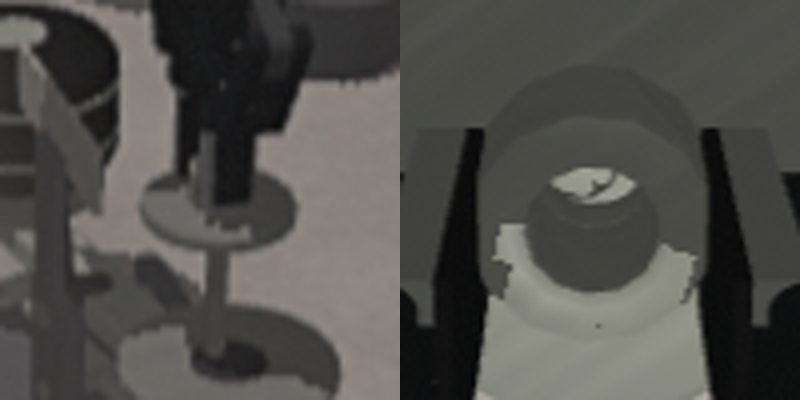

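The pan has not moved although the underside is 7 mm below the spindle tip, so the weight is threaded. Continuing down.

{"op": "send_rows", "data": {
  "motion": [
    [1,[0,0,0.8],[0,0,0]],
    [1,[0,0,1.6],[0,0,0]],
    [1,[0,0,2.4],[0,0,0]],
    [1,[0,0,3.2],[0,0,0]],
    [1,[0,0,4.0],[0,0,0]],
    [1,[0,0,4.8],[0,0,0]],
    [1,[0,0,5.4],[0,0,0]],
    [1,[0,0,6.0],[0,0,0]],
    [1,[0,0,6.2],[0,0,0]],
    [1,[0,0,6.2],[0,0,0]],
    [1,[0,0,6.2],[0,0,0]]
  ]
}}

```text
time: 8.1
tcp_pos: [0.5741, 0.0755, 0.1935]
orientation: [0.993, 0.117, 0.0, 0.0]
ft_force: [0.2, -0.0, -0.9]
grip_width: 0.27
finger_force: 59.7
```

```bash
python3 look.py s5
```

```text
{'time': 8.1, 'tcp_pos': [0.5741, 0.0755, 0.1935], 'orientation': [0.9931, 0.1171, 0.0002, 0.0], 'ft_force': [0.2014, -0.0302, -0.9251], 'grip_width': 0.27, 'finger_force': 59.717}
pan [[0.586, 0.068, 0.162]] canister [[0.507, 0.35, 0.099]]
```

{"op": "send_rows", "data": {
  "motion": [
    [1,[0,0,0.3],[0,0,0]],
    [1,[0,0,0.6],[0,0,0]],
    [1,[0,0.06,0.9],[0,0,0]],
    [1,[0,0.12,1.2],[0,0,0]],
    [1,[0,0.17,1.5],[0,0,0]],
    [1,[0,0.21,1.8],[0,0,0]],
    [1,[0,0.25,2.1],[0,0,0]],
    [1,[0,0.28,2.4],[0,0,0]],
    [1,[0,0.3,2.6],[0,0,0]],
    [1,[0,0.3,2.8],[0,0,0]],
    [1,[0,0.3,2.8],[0,0,0]],
    [1,[0,0.3,2.8],[0,0,0]]
  ]
}}

```text
time: 9.5
tcp_pos: [0.5747, 0.0725, 0.1653]
orientation: [0.993, 0.117, -0.0, 0.0]
ft_force: [1.2, 0.8, 0.2]
grip_width: 0.269
finger_force: 60.0
```

```bash
python3 look.py s6
```

```text
{'time': 9.5, 'tcp_pos': [0.5747, 0.0725, 0.1653], 'orientation': [0.9931, 0.1171, -0.0, 0.0001], 'ft_force': [1.2334, 0.7831, 0.2327], 'grip_width': 0.2685, 'finger_force': 59.9643}
pan [[0.586, 0.063, 0.14]] canister [[0.507, 0.356, 0.121]]
```

View pics/s6.png

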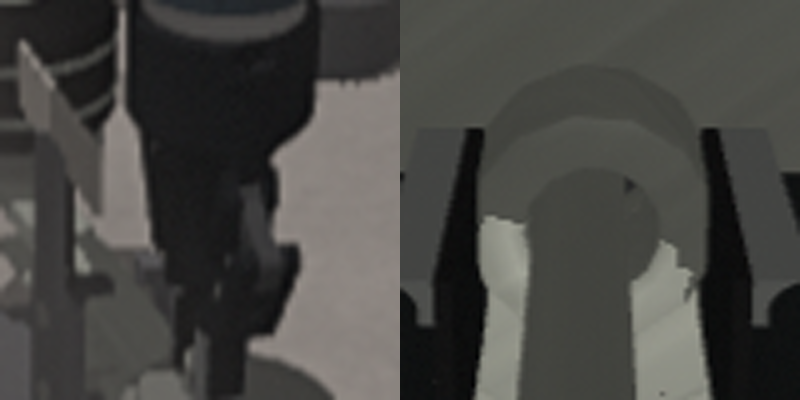

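The wrist crop shows the spindle up through the bore. The wrist force has gone from −2.2 N to about 0 and the pan has sunk to 0.140, so the weight is resting on the pan. Releasing it and rising straight up.

{"op": "send_rows", "data": {
  "motion": [
    [0.65,[0,0,0],[0,0,0]],
    [0.5,[0,0,0],[0,0,0]],
    [0.4,[0,0,0],[0,0,0]],
    [0.4,[0,0,0],[0,0,0]],
    [0.4,[0,0,-1],[0,0,0]],
    [0.4,[0,0,-3],[0,0,0]],
    [0.4,[0,0,-6],[0,0,0]],
    [0.4,[0,0,-10],[0,0,0]],
    [0.4,[0,0,-14],[0,0,0]],
    [0.4,[0,0,-14],[0,0,0]],
    [0.4,[0,0,-14],[0,0,0]]
  ]
}}

```text
time: 10.8
tcp_pos: [0.5749, 0.0726, 0.3067]
orientation: [0.993, 0.117, 0.001, 0.0]
ft_force: [-1.5, 0.3, -1.1]
grip_width: 0.597
finger_force: 0.0
```

```bash
python3 - <<'E'
from h import *
s=st()
T=arm.get_image("side");cv2.imwrite("pics/side7.png",T[:,:,::-1])
for c in("side",):
  for n in("pan_top","spindle_level","weight_large","canister","weight_small"):print(n,[(round(d["p"],2),np.round(d["point"],4).tolist()) for d in arm.mark_of(c,n)[:3]])
C=cam("side");print(proj(C,[.578,.074,.215]))
c=cv2.resize(T[170:250,290:370,::-1],(400,400),interpolation=2);d=cv2.resize(T[390:470,225:305,::-1],(400,400),interpolation=2)
cv2.imwrite("pics/s7.png",np.hstack([c,d]))
go([.4318,-.3147,.16])
E
```

```text
{'time': 10.8, 'tcp_pos': [0.5749, 0.0726, 0.3067], 'orientation': [0.9931, 0.1171, 0.0012, 0.0002], 'ft_force': [-1.4609, 0.3221, -1.0987], 'grip_width': 0.5973, 'finger_force': 0.0}
pan_top [(0.72, [0.5831, 0.0636, 0.1444])]
spindle_level [(0.58, [0.5848, 0.0656, 0.2177]), (0.53, [0.4278, -0.3149, 0.0003])]
weight_large [(0.6, [0.577, 0.0737, 0.1428])]
canister [(0.71, [0.5065, 0.353, 0.1229])]
weight_small [(0.91, [0.4333, -0.3132, 0.0008])]
[333.79016814 199.98825231]
yaw 0.235 shift cm [-22.85  34.35  14.47]
```

View pics/s7.png

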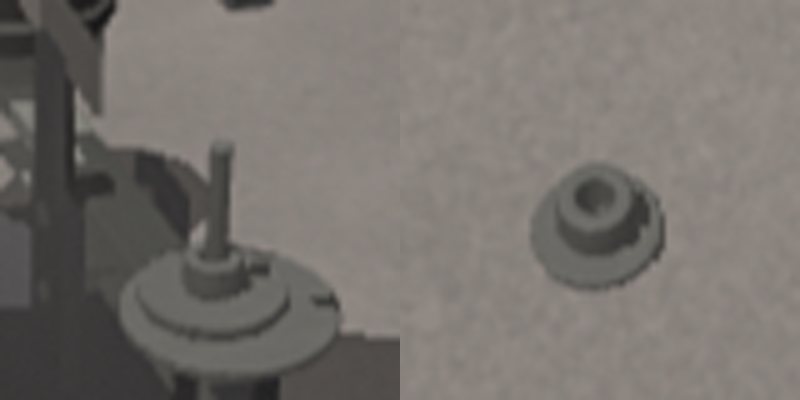

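The large weight sits flat on the pan, and the spindle tip is now at side (334.2,199.4). The residual tilt is about −0.07 rad, roughly 100 g, so the small weight comes next. It still lies at side (263.8,429.4).

{"op": "send_rows", "data": {
  "motion": [
    [0.4,[-22.84,34.33,0],[0,0,0]],
    [0.4,[-22.84,34.33,0],[0,0,0]],
    [0.4,[-22.84,34.33,0],[0,0,0]],
    [0.4,[-22.84,34.33,5],[0,0,0]],
    [0.2,[-22.84,34.33,10],[0,0,0]],
    [0.1,[-22.84,34.33,14.5],[0,0,0]],
    [0,[-22.84,34.33,14.5],[0,0,0]],
    [0,[-22.84,34.33,14.5],[0,0,0]],
    [0,[-22.84,34.33,14.5],[0,0,0]],
    [0,[-22.84,34.33,14.5],[0,0,0]],
    [0,[-22.84,34.33,14.5],[0,0,0]],
    [0,[-22.84,34.33,14.5],[0,0,0]]
  ]
}}

```text
time: 12.3
tcp_pos: [0.4328, -0.3139, 0.1608]
orientation: [0.993, 0.117, 0.0, 0.0]
ft_force: [-0.4, -0.1, -0.2]
grip_width: 1.0
finger_force: 0.0
```

```bash
python3 - <<'E'
from h import *
s=st();im=arm.get_image("wrist");C=cam("wrist",s)
u,v=proj(C,[.4325,-.3145,.0205]).round().astype(int);print("pred",u,v,"axis",proj(C,[*s["tcp_pos"][:2],.0205]))
g=cv2.cvtColor(im,cv2.COLOR_RGB2GRAY)
cv2.imwrite("pics/w8.png",im[:,:,::-1])
print([(round(d["p"],2),np.round(d["point"],4).tolist()) for d in arm.mark_of("wrist","weight_small")[:3]])
# fit: edge correlation of projected model circles (disc rim z .0045 r .022, collar r .013, hole r .0065)
e=cv2.GaussianBlur(np.hypot(cv2.Sobel(g,5,1,0),cv2.Sobel(g,5,0,1)),(0,0),1);a=np.linspace(0,6.28,90,endpoint=False)
res=[]
for dx in np.arange(-.008,.0081,.0005):
  for dy in np.arange(-.008,.0081,.0005):
    sc=0
    for r,z in((.022,.0045),(.013,.0205),(.0065,.0205)):
      P=np.array([proj(C,[.4325+dx+r*np.cos(t),-.3145+dy+r*np.sin(t),z]) for t in a]).round().astype(int)
      sc+=e[P[:,1],P[:,0]].mean()
    res.append((sc,dx,dy))
res.sort(reverse=True);print(np.round(res[:5],4),np.median([r[0] for r in res]))
E
```

```text
{'time': 12.3, 'tcp_pos': [0.4328, -0.3139, 0.1608], 'orientation': [0.9931, 0.1173, 0.0002, 0.0], 'ft_force': [-0.444, -0.08, -0.1816], 'grip_width': 1.0001, 'finger_force': 0.0}
pred 319 233 axis [318.3044739  232.03833525]
[(0.69, [0.4269, -0.3183, -0.0004])]
[[ 2.533826e+02 -1.500000e-03  0.000000e+00]
 [ 2.511951e+02 -2.000000e-03  0.000000e+00]
 [ 2.467526e+02 -1.000000e-03  0.000000e+00]
 [ 2.460779e+02 -1.500000e-03  5.000000e-04]
 [ 2.441902e+02 -2.000000e-03  5.000000e-04]] 135.11444
```

{"op": "send_rows", "data": {
  "motion": [
    [0,[-0.15,-0.03,4],[0,0,0]],
    [0.2,[-0.15,-0.03,8],[0,0,0]],
    [0.3,[-0.15,-0.03,11],[0,0,0]],
    [0.3,[-0.15,-0.03,13],[0,0,0]],
    [0.3,[-0.15,-0.03,13.6],[0,0,0]],
    [0.3,[-0.15,-0.03,13.6],[0,0,0]],
    [0.3,[-0.15,-0.03,13.6],[0,0,0]],
    [1,[-0.15,-0.03,13.6],[0,0,0]],
    [1,[-0.15,-0.03,13.6],[0,0,0]],
    [1,[-0.15,-0.03,13.6],[0,0,0]],
    [1,[-0.15,-0.03,13.6],[0,0,0]],
    [1,[-0.15,-0.03,13.6],[0,0,0]]
  ]
}}

```text
time: 13.6
tcp_pos: [0.4313, -0.3149, 0.0256]
orientation: [0.993, 0.117, 0.001, 0.001]
ft_force: [-0.9, 1.3, 8.7]
grip_width: 0.268
finger_force: 58.4
```

{"op": "send_rows", "data": {
  "motion": [
    [1,[0,0,-1],[0,0,0]],
    [1,[0,0,-4],[0,0,0]],
    [1,[0,0,-8],[0,0,0]],
    [1,[0,0,-12],[0,0,0]],
    [1,[0,0,-17],[0,0,0]],
    [1,[0,0,-22],[0,0,0]],
    [1,[0,0,-24.6],[0,0,0]],
    [1,[0,0,-24.6],[0,0,0]],
    [1,[0,0,-24.6],[0,0,0]]
  ]
}}

```text
time: 14.5
tcp_pos: [0.4307, -0.3144, 0.2706]
orientation: [0.993, 0.117, 0.0, 0.0]
ft_force: [0.7, 0.8, -1.4]
grip_width: 0.265
finger_force: 59.0
```

```bash
cat > held.py <<'E'
from h import *
# fit the held weight's offset in tool axes
def held(rd,hd,H,tz):
    im=arm.get_image("wrist");g=cv2.cvtColor(im,cv2.COLOR_RGB2GRAY);cv2.imwrite("pics/w9.png",im[:,:,::-1])
    e=cv2.GaussianBlur(np.hypot(cv2.Sobel(g,5,1,0),cv2.Sobel(g,5,0,1)),(0,0),1)
    e=np.minimum(e,150)
    i=arm.camera_info("wrist");T=np.array(i["tool_from_camera"]);C=(np.array(i["K"]),T[:3,3],T[:3,:3])
    a=np.linspace(-1.1,1.1,50);b=np.linspace(0,6.28,60,endpoint=False);res=[]
    for dx in np.arange(-.006,.0061,.0005):
      for dy in np.arange(-.002,.0021,.0005):
       for dz in (-.002,0,.002):
        sc=0
        for r,z,an in((rd,tz-hd+dz,a),(.013,tz-H+dz,a),(.0065,tz-H+dz,b)):
          P=np.array([proj(C,[dx+r*np.cos(t),dy+r*np.sin(t),z]) for t in an]).round().astype(int)
          sc+=e[P[:,1],P[:,0]].mean()
        res.append((sc,dx,dy,dz))
    res.sort(reverse=True);print(np.round(res[:6],4).tolist())
if __name__=="__main__":
    st();held(.022,.0045,.0205,.024)
E
python3 held.py
```

```text
{'time': 14.5, 'tcp_pos': [0.4307, -0.3144, 0.2706], 'orientation': [0.9931, 0.1171, 0.0003, 0.0003], 'ft_force': [0.689, 0.796, -1.4428], 'grip_width': 0.2645, 'finger_force': 59.0472}
[[292.1307, 0.0, -0.0005, 0.002], [288.4391, 0.001, -0.0005, 0.0], [283.7414, 0.0, 0.0, 0.002], [280.5957, 0.001, 0.0, 0.0], [275.5021, 0.0005, -0.0005, 0.0], [271.4539, 0.0005, -0.0005, 0.002]]
```

{"op": "send_rows", "data": {
  "motion": [
    [1,[2,-3,0],[0,0,0]],
    [1,[4.5,-6.7,0],[0,0,0]],
    [1,[7.1,-10.5,0],[0,0,0]],
    [1,[9.7,-14.3,0],[0,0,0]],
    [1,[12.3,-18.1,0],[0,0,0]],
    [1,[14.9,-22,0],[0,0,0]],
    [1,[17.5,-25.8,0],[0,0,0]],
    [1,[20,-29.5,0],[0,0,0]],
    [1,[22.2,-32.7,0],[0,0,0]],
    [1,[23.34,-34.39,0],[0,0,0]],
    [1,[23.34,-34.39,1],[0,0,0]],
    [1,[23.34,-34.39,1],[0,0,0]]
  ]
}}

```text
time: 15.75
tcp_pos: [0.5769, 0.0745, 0.2574]
orientation: [0.993, 0.118, -0.002, -0.0]
ft_force: [-0.1, -0.3, -0.8]
grip_width: 0.269
finger_force: 59.1
```

{"op": "send_rows", "data": {
  "motion": [
    [1,[0,0,0],[0,0,0]],
    [1,[0,0,0],[0,0,0]],
    [1,[0,0,0],[0,0,0]]
  ]
}}

```text
time: 16.05
tcp_pos: [0.5778, 0.0734, 0.2606]
orientation: [0.993, 0.116, 0.0, 0.0]
ft_force: [-0.1, 0.0, -1.4]
grip_width: 0.262
finger_force: 59.1
```

```bash
python3 - <<'E'
from h import *
s=st();im=arm.get_image("side");cv2.imwrite("pics/s10.png",im[:,:,::-1]);S=cam("side")
t=np.array(s["tcp_pos"])-[0,0,.0256]
print("underside px",proj(S,t),"tip px meas 334.2,199.4; model",proj(S,[.5781,.0745,.2155]))
# spindle columns below weight: dark/bright profile
g=cv2.cvtColor(im,cv2.COLOR_RGB2GRAY).astype(int)
for v in(196,200,204,208,212,216):print(v,g[v,322:348].tolist())
E
```

```text
{'time': 16.05, 'tcp_pos': [0.5778, 0.0734, 0.2606], 'orientation': [0.9932, 0.1165, 0.0002, 0.0001], 'ft_force': [-0.1145, 0.0248, -1.4195], 'grip_width': 0.262, 'finger_force': 59.1006}
underside px [334.11284588 191.59377692] tip px meas 334.2,199.4; model [333.8229396  199.64917842]
196 [130, 131, 132, 132, 130, 130, 124, 113, 116, 103, 97, 96, 91, 93, 94, 100, 110, 113, 121, 121, 136, 136, 136, 134, 133, 131]
200 [107, 131, 135, 134, 133, 131, 132, 132, 133, 124, 69, 61, 63, 62, 93, 130, 133, 132, 132, 133, 133, 131, 130, 131, 134, 134]
204 [52, 58, 70, 77, 77, 75, 79, 107, 132, 118, 70, 63, 64, 66, 114, 134, 134, 133, 132, 132, 132, 132, 131, 133, 134, 133]
208 [53, 53, 52, 53, 57, 69, 77, 79, 77, 68, 63, 64, 62, 68, 132, 132, 128, 130, 132, 134, 135, 133, 132, 133, 134, 133]
212 [59, 52, 54, 54, 53, 54, 78, 79, 77, 71, 63, 65, 63, 81, 131, 133, 131, 130, 130, 130, 130, 130, 130, 131, 132, 133]
216 [77, 79, 74, 61, 52, 61, 113, 135, 136, 96, 76, 70, 63, 81, 130, 132, 129, 129, 129, 129, 130, 130, 131, 132, 133, 134]
```

{"op": "send_rows", "data": {
  "motion": [
    [1,[0,0,0.6],[0,0,0]],
    [1,[0,0,1.2],[0,0,0]],
    [1,[0,0,1.6],[0,0,0]],
    [1,[0,0,1.8],[0,0,0]],
    [1,[0,0,2.0],[0,0,0]],
    [1,[0,0,2.2],[0,0,0]],
    [1,[0,0,2.4],[0,0,0]],
    [1,[0,0,2.6],[0,0,0]],
    [1,[0,0,2.8],[0,0,0]],
    [1,[0,0,2.8],[0,0,0]],
    [1,[0,0,2.8],[0,0,0]],
    [1,[0,0,2.8],[0,0,0]]
  ]
}}

```text
time: 17.3
tcp_pos: [0.5779, 0.0743, 0.2324]
orientation: [0.993, 0.117, 0.0, 0.0]
ft_force: [-0.3, -0.6, -1.5]
grip_width: 0.266
finger_force: 59.1
```

```bash
cat > cmp.py <<'E'
from h import *
import sys
st();im=arm.get_image("side");cv2.imwrite(f"pics/{sys.argv[1]}.png",im[:,:,::-1])
f=lambda x:np.float32(cv2.cvtColor(x,cv2.COLOR_BGR2GRAY)[228:262,312:362])
a=cv2.imread("pics/s10.png");print("pan image shift px vs s10",cv2.phaseCorrelate(f(a),f(im[:,:,::-1].copy()),cv2.createHanningWindow((50,34),5)))
for n in("pan_top","canister"):print(n,[np.round(d["point"],3).tolist() for d in arm.mark_of("side",n)[:1]])
E
python3 cmp.py s11
```

```text
{'time': 17.3, 'tcp_pos': [0.5779, 0.0743, 0.2324], 'orientation': [0.9931, 0.1171, 0.0001, 0.0], 'ft_force': [-0.3305, -0.5809, -1.4874], 'grip_width': 0.2659, 'finger_force': 59.1005}
pan image shift px vs s10 ((0.03144486003459335, 0.074918035241204), 0.8948428906334771)
pan_top [[0.585, 0.064, 0.141]]
canister [[0.505, 0.355, 0.119]]
```

The pan has not moved and the underside is about 9 mm below the tip, so this one is threaded too. Lowering the rest of the way.

{"op": "send_rows", "data": {
  "motion": [
    [1,[0,0,0.8],[0,0,0]],
    [1,[0,0,1.6],[0,0,0]],
    [1,[0,0,2.4],[0,0,0]],
    [1,[0,0,3.2],[0,0,0]],
    [1,[0,0,3.7],[0,0,0]],
    [1,[0,0,4.0],[0,0,0]],
    [1,[0,0,4.3],[0,0,0]],
    [1,[0,0.02,4.6],[0,0,0]],
    [1,[0,0.03,4.9],[0,0,0]],
    [1,[0,0.04,5.2],[0,0,0]],
    [1,[0,0.04,5.4],[0,0,0]],
    [1,[0,0.04,5.4],[0,0,0]]
  ]
}}

```text
time: 18.65
tcp_pos: [0.578, 0.0739, 0.1781]
orientation: [0.993, 0.117, -0.0, -0.0]
ft_force: [0.4, -0.2, 0.1]
grip_width: 0.267
finger_force: 59.2
```

{"op": "send_rows", "data": {
  "motion": [
    [1,[0,0,0],[0,0,0]],
    [1,[0,0,0],[0,0,0]],
    [1,[0,0,0],[0,0,0]]
  ]
}}

```text
time: 18.95
tcp_pos: [0.578, 0.0739, 0.1784]
orientation: [0.993, 0.117, 0.0, 0.0]
ft_force: [-0.3, -0.3, 0.3]
grip_width: 0.266
finger_force: 59.2
```

```bash
python3 cmp.py s12
```

```text
{'time': 18.95, 'tcp_pos': [0.578, 0.0739, 0.1784], 'orientation': [0.9931, 0.1171, 0.0001, 0.0], 'ft_force': [-0.3166, -0.3052, 0.2925], 'grip_width': 0.2658, 'finger_force': 59.2189}
pan image shift px vs s10 ((0.04027317439158651, 5.010204933233808), 0.726125283241272)
pan_top [[0.584, 0.061, 0.13]]
canister [[0.505, 0.353, 0.131]]
```

The force is about 0 and the pan is at 0.130, which is level. Releasing and rising.

{"op": "send_rows", "data": {
  "motion": [
    [0.65,[0,0,0],[0,0,0]],
    [0.5,[0,0,0],[0,0,0]],
    [0.4,[0,0,0],[0,0,0]],
    [0.4,[0,0,0],[0,0,0]],
    [0.4,[0,0,-1],[0,0,0]],
    [0.4,[0,0,-3],[0,0,0]],
    [0.4,[0,0,-6],[0,0,0]],
    [0.4,[0,0,-10],[0,0,0]],
    [0.4,[0,0,-14],[0,0,0]],
    [0.4,[0,0,-14],[0,0,0]],
    [0.4,[0,0,-14],[0,0,0]]
  ]
}}

```text
time: 20.2
tcp_pos: [0.5782, 0.0739, 0.3196]
orientation: [0.993, 0.117, 0.001, 0.0]
ft_force: [0.8, -0.9, -0.9]
grip_width: 0.599
finger_force: 0.0
```

{"op": "send_rows", "data": {
  "motion": [
    [0.4,[-3,6,-2],[0,0,0]],
    [0.4,[-6,12,-2],[0,0,0]],
    [0.4,[-6,12,-2],[0,0,0]],
    [0.4,[-6,12,-2],[0,0,0]],
    [0.4,[-6,12,-2],[0,0,0]],
    [0.4,[-6,12,-2],[0,0,0]],
    [0.4,[-6,12,-2],[0,0,0]]
  ]
}}

```text
time: 20.9
tcp_pos: [0.5476, -0.0557, 0.3378]
orientation: [0.993, 0.118, -0.0, -0.0]
ft_force: [0.0, -0.3, -0.5]
grip_width: 0.599
finger_force: 0.0
```

```bash
python3 cmp.py s13; python3 - <<'E'
from h import *
arm.get_image("top")
for c in("side","top"):
  for n in("pan_top","spindle_level","weight_large","weight_small","weight_medium","canister"):print(c,n,[(round(d["p"],2),np.round(d["point"],4).tolist()) for d in arm.mark_of(c,n)[:3]])
a=cv2.imread("pics/s13.png")
# pan rim / weights profile along the spindle column, and spindle tip row
g=cv2.cvtColor(a,cv2.COLOR_BGR2GRAY).astype(int)
print("col334",g[196:245,334].tolist());print("tip row model level",proj(cam("side"),[.5782,.0735,.205]))
E
```

```text
{'time': 20.9, 'tcp_pos': [0.5476, -0.0557, 0.3378], 'orientation': [0.993, 0.1178, -0.0004, -0.0002], 'ft_force': [0.0401, -0.2789, -0.5296], 'grip_width': 0.5992, 'finger_force': 0.0}
pan image shift px vs s10 ((0.2003589386047544, 4.24885553245965), 0.4838781017727322)
pan_top [[0.585, 0.065, 0.133]]
canister [[0.579, 0.078, 0.155]]
side pan_top [(0.89, [0.5848, 0.0651, 0.1326])]
side spindle_level [(0.67, [0.5808, 0.0684, 0.2058]), (0.52, [0.5723, 0.076, 0.1328])]
side weight_large [(0.81, [0.5745, 0.0743, 0.1323])]
side weight_small [(0.77, [0.579, 0.0761, 0.1548])]
side weight_medium [(0.67, [0.4422, -0.1941, -0.0002]), (0.57, [0.3487, -0.1842, -0.0015])]
side canister [(0.64, [0.5792, 0.0778, 0.1547])]
top pan_top [(0.78, [0.5836, 0.0691, 0.1315]), (0.39, [0.5879, 0.0674, 0.2079]), (0.3, [0.5795, 0.0713, 0.1356])]
top spindle_level [(0.7, [0.5866, 0.0673, 0.2111])]
top weight_large [(0.58, [0.5804, 0.0743, 0.1371])]
top weight_small [(0.82, [0.5811, 0.0715, 0.1547])]
top weight_medium []
top canister [(0.8, [0.5032, 0.3554, 0.1271])]
col334 [134, 134, 135, 135, 135, 135, 103, 63, 63, 65, 65, 65, 66, 64, 63, 63, 65, 66, 67, 68, 67, 67, 67, 68, 69, 69, 68, 68, 67, 65, 64, 65, 67, 68, 67, 68, 67, 67, 67, 66, 66, 66, 67, 68, 68, 66, 65, 66, 67]
tip row model level [333.71879422 204.32071568]
```

{"op": "send_rows", "data": {
  "motion": [
    [0.4,[0,0,0],[0,0,0]],
    [0.4,[0,0,0],[0,0,0]],
    [0.4,[0,0,0],[0,0,0]],
    [0.4,[0,0,0],[0,0,0]],
    [0.4,[0,0,0],[0,0,0]],
    [0.4,[0,0,0],[0,0,0]]
  ]
}}

```text
time: 22.3
tcp_pos: [0.5475, -0.0568, 0.3383]
orientation: [0.993, 0.117, -0.0, 0.0]
ft_force: [-0.1, -0.4, 0.7]
grip_width: 0.599
finger_force: 0.0
```

```bash
python3 -c "
from bench import arm;print(arm.hand_in())"
```

```text
the job is handed in; nothing more can be done
None
```

I handed the job in with the large (220 g) and small (100 g) weights threaded on the spindle and released; by camera estimate both are seated and the beam is within about 0.02 rad of level, so the canister is roughly 320 g (no verdict was returned).

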